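# Lever open the collet case and lift its tray out level

## Task

Take the scraper and use its blade, not the fingers, in the slot under the front lip to lever up the lid of the router collet case; swing the lid right back so that it stands open by itself, and lay the scraper flat on the bench. Then lift the white tray by its red handle until it is well clear above the case, about a hand's breadth (80 mm) above the rim, with both collets still in it, and finish while holding it there, level and still, over the case and touching neither case nor lid. Leave the other things on the bench where they are.

Things in the scene. Friction and masses are not known exactly. Their poses are not given: they have to be found in the camera images.
- case: Black plastic case fixed to the bench at the robot's left: box 130 (x) x 200 (y) x 85 mm high, walls 6 mm, floor 5 mm; origin: centre of its underside, z up. Its front, with the slot and a paper label, faces its own -x, which points roughly to the robot's right (world -y); the lid's hinge runs along the top of its back (+x) wall.
- case_slot (a point): Middle of the pry slot in the case's front wall, on its outer face, 65 mm in front of the case's centre, 78 mm above the bench: a notch 74 mm wide (along y) and 14 mm high, from 71 mm up to the lid's underside at 85 mm. The lid's lip overhangs this face by 14 mm; a yellow strip marks its lower edge. Axes as the case.
- lid_hinge (a point): Middle of the lid's hinge line, 85 mm above the bench on the back edge of the case, 65 mm behind its centre. The hinge line runs along the case's y. Axes as the case.
- lid (a joint): Angle of the orange lid (144 x 200 x 5 mm, 100 g): 0 closed, flat on the case; grows as its front edge rises and swings back; 1.57 upright; 1.9 the stop (leaning back). No catch: a stiff hinge (about 0.09 N m of friction) keeps it at any angle; about 1.3 N at the lip lifts it.
- lid_edge (a point): Middle of the front edge of the orange lid, on its underside, 144 mm from the hinge line.
- tray: White tray 100 (x) x 170 (y) mm, rim 18 mm high, 180-310 g, on the floor of the closed case, axes nearly along the case's. Origin: centre of its underside, z up. In its middle a red plate handle 50 mm long (x), 14 mm thick (y), top 70 mm above the tray's underside (75 mm above the bench at first). An open compartment at each y end; router bits fixed in it near the +x side, 33 mm high.
- tray_handle (a point): Middle of the top of the tray's red handle. Axes as the tray: the handle is 14 mm thick along y, with its flat sides facing y, 50 mm long along x.
- collet_a: Brass collet, 25 mm across, 18 mm high, loose in one of the tray's end compartments; origin: centre of its underside.
- collet_b: Steel collet, same shape, loose in the other end compartment; origin: centre of its underside.
- scraper: Scraper lying on the bench at the robot's right, about 120 g. Blue handle 110 (x) x 26 (y) x 24 mm high; origin: middle of the handle's underside; x points to the blade, z up. Stiff steel blade 50 mm wide, 2.5 mm thick, level, 12 mm above the underside, its edge 140 mm ahead of the origin. Centre of mass about 20-30 mm ahead of the origin.
- scraper_tip (a point): Middle of the blade's straight front edge, 140 mm ahead of the scraper's origin and 12 mm above its underside.
- glue: Yellow glue bottle, 60 mm across, 170 mm high, origin: centre of its underside. A bystander.
- screw_jar: Glass screw jar with steel cap, 70 mm across, 90 mm high; origin: centre of its underside. A bystander.
- tape: Yellow tape measure, 70 x 35 x 60 mm; origin: centre of its underside. A bystander.
- offcut: Pale wood offcut, 90 x 140 x 38 mm; origin: centre of its underside. A bystander.
- cup: Empty red steel cup, 60 mm across, 80 mm high; origin: centre of its underside. A bystander.

How it is judged:
By the outcome, as a careful person would: the job done as asked, in the order asked, and still so for the second after the job is handed in, while the arm keeps its last pose, push and grip.
It also fails if it takes over 61 s, if anything falls off the work surface, if the arm or the gripper's body presses on something with over 40 N, if the wrist force passes 120 N, or if a joint passes its speed limit or range.

## Robot

A 6-joint arm with a two-finger parallel gripper is mounted at the origin on the work surface. World frame = base frame: x ahead of the robot, y to its left, z up, the work surface at z = 0. Lengths are in mm, angles in rad, forces in N, time in s.
With the tool pointing down it reaches from about 325 to 875 mm from the base axis. Payload 4.4 kg.
Tool frame: the origin (TCP) lies on the centre line of the jaws, within the pads' length; the fingertips stand ahead of it and the grasp point (between the pads) lies 6 mm ahead of it (ctrl.tcp_to_tips is the z of the fingertips in the tool frame, in mm); z points along the fingers, y is the line along which they close (so a half turn about z gives the same grasp; the last joint's range is limited). The gripper opens to 85 mm and grips with 20 to 120 N. Pads are 22 mm wide; open, the fingers measure 114 mm over their backs; the gripper's body (76 mm by 85 mm) begins 54 mm behind the grasp point. The pads swing forward as they close: fully open they stand 13 mm farther back than shut.
Start: joints at [-1.458, 0.207, 1.542, -0, 1.393, -0.15], TCP at [149.919, -555.114, 256.282] pointing down, gripper open.
Joint ranges: [-2.73, 2.73], [-0.86, 2.22], [0.23, 2.46], [-1.11, 4.25], [0.08, 2.63], [-2.82, 2.82]. Speed limits (rad/s): [2.79, 2.79, 3.14, 3.14, 3.14, 3.14].

## Interface

Orientations are given as a 3x3 rotation matrix whose columns are the frame's x, y, z axes.
In Python, from plant import ctrl, sensors, optics gives the robot as it stands. Calls block until the motion is done:
- ctrl.move_ptp(position, orientation): joint-space move of the TCP to a pose.
- ctrl.move_l(position, rot=None, vel=150, threshold=None): straight line of the TCP; rot=None keeps the orientation; vel is the mean speed in mm/s. With threshold (N) it stops when the force on the tool has changed by that much, and returns True; else False.
- ctrl.set_joints(angles): joint-space move.
- ctrl.gripper_to(opening, force=None): finger opening in mm; force is the grip in N (None keeps the last); returns when the fingers have stopped.
- ctrl.hold(seconds).
- ctrl.solve_ik(position, orientation): joint angles nearest the present ones, or None.
- sensors.read_state(): the state.
- optics.grab_frame(name): name is "scene" or "top"; returns (picture, depth): 420x560x3 uint8, red, green, blue; 420x560 float32, mm along the optical axis (not along the pixel's ray), 0 where there is no reading.
- optics.camera_params(name): a dict with "mtx" (3x3 intrinsics, pixels), "R" (3x3) and "t" (3): a world point X has camera coordinates R X + t. Camera axes: x right, y down, z forward; pixel columns grow to the right and rows downward; lengths in mm; the calibration is good to about 2 mm. A picture is of the moment at which its call begins. camera_params takes no time and is no camera call.
A pose or a line that the arm cannot do raises ctrl.MotionError and nothing moves.
- ctrl.finish_job(): hands the job in; it is judged then, once.
The state is a dict: "t": time; "q": joint angles; "qvel": joint speeds; "tau": joint torques, N m; "eef_pos": TCP position; "eef_rot": TCP orientation; "force": force on the tool from outside, world axes, zero at the start; "wrist_torque": the same for the moment, N m; "grip_width": finger opening in mm; "grasp_force": force on a finger pad.
Only numpy, scipy, OpenCV 4.12 (cv2) and the standard library are available. Lean on these libraries where they do the work, as an engineer would, in place of code of your own. Each camera call takes 0.05 s, during which the arm holds its last target. There are 200 camera calls.

## Working session

There is one attempt and no reset: what is moved stays moved. The work goes in short steps, each a Python script; the robot and the scene stay as the last script left them, time stands still between calls to the robot, and variables do not carry over. Pictures are saved under pics/ and viewed, at most 10 in all, crops included, and the job is handed in when it is done.

```bash
ls; mkdir -p pics; python3 - <<'E'
from plant import ctrl,sensors,optics
import cv2,numpy as np
np.set_printoptions(precision=3,suppress=True)
for n in("scene","top"):
    p,d=optics.grab_frame(n); cv2.imwrite(f"pics/{n}0.png",p[:,:,::-1]); np.save(f"{n}0.npy",d)
    c=optics.camera_params(n);print(n,c["mtx"],c["R"],c["t"],-c["R"].T@c["t"])
print(ctrl.tcp_to_tips); s=sensors.read_state(); print(s)
E
```

```text
pics
scene [[390.051   0.    282.622]
 [  0.    390.051 212.689]
 [  0.      0.      1.   ]] [[-0.869  0.495 -0.008]
 [ 0.308  0.527 -0.792]
 [-0.388 -0.69  -0.611]] [ 506.07  -117.311 1297.762] [979.03  706.993 704.071]
top [[386.442   0.    278.55 ]
 [  0.    386.442 210.857]
 [  0.      0.      1.   ]] [[-0.021 -1.    -0.003]
 [-0.99   0.021 -0.136]
 [ 0.136  0.    -0.991]] [  33.563  578.597 1236.538] [ 405.079   20.972 1303.993]
25.0
{'t': 0.1, 'q': array([-1.457,  0.207,  1.543, -0.   ,  1.394, -0.15 ]), 'qvel': array([-0.   , -0.002, -0.004,  0.002,  0.001, -0.001]), 'tau': array([ -0.001, -38.41 , -29.255,  -0.   ,   0.005,   0.   ]), 'eef_pos': array([ 149.843, -554.45 ,  255.202]), 'eef_rot': array([[ 0.965,  0.261, -0.   ],
       [ 0.261, -0.965,  0.002],
       [ 0.   , -0.002, -1.   ]]), 'force': array([ 0.014, -0.682, -0.768]), 'wrist_torque': array([ 0.012, -0.035, -0.025]), 'grasp_force': 0.0, 'grip_width': 85.34670801390688}
```

View pics/top0.png

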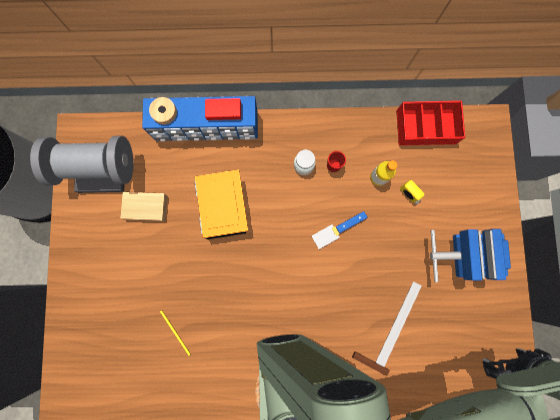

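View pics/scene0.png

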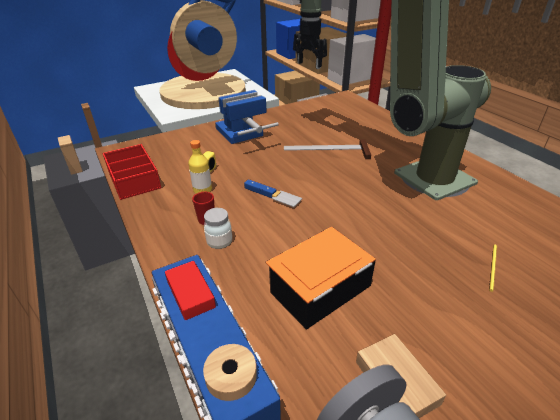

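The top view shows the orange lid spanning about (196–247, 170–238), with the scraper's blade at (325,237) and its handle at (353,222). The cup is at (336,160), the jar at (305,162) and the glue bottle at (385,172). The scene view shows the case hinge on the near side, around (322,296) to (366,268), and the scraper at (272,192). Next I'll measure from both views.

```bash
cat > h.py <<'E'
import numpy as np,cv2
from plant import ctrl,sensors,optics
np.set_printoptions(precision=3,suppress=True)
def cloud(n,d):
    c=optics.camera_params(n);K=c["mtx"];v,u=np.mgrid[:420,:560]
    P=np.stack([(u-K[0,2])/K[0,0]*d,(v-K[1,2])/K[1,1]*d,d],-1)
    return (P-c["t"])@c["R"]
def proj(n,X):
    c=optics.camera_params(n);x=(np.atleast_2d(X)@c["R"].T+c["t"])@c["mtx"].T
    return x[:,:2]/x[:,2:]
def tri(a,b):  # pixel in scene, pixel in top -> world
    cs=[optics.camera_params(n) for n in("scene","top")]
    Ps=[c["mtx"]@np.c_[c["R"],c["t"]] for c in cs]
    X=cv2.triangulatePoints(*Ps,np.array(a,float).reshape(2,1),np.array(b,float).reshape(2,1));return (X[:3]/X[3]).ravel()
E
python3 - <<'E'
from h import *
for n in("scene","top"):
    im=cv2.imread(f"pics/{n}0.png");d=np.load(f"{n}0.npy");P=cloud(n,d)
    hsv=cv2.cvtColor(im,cv2.COLOR_BGR2HSV);H,S,V=[hsv[...,i].astype(int) for i in range(3)]
    z=P[...,2];X=P[...,0];Y=P[...,1]
    def rep(name,m):
        q=P[m]; 
        if len(q)<5: print(n,name,len(q));return
        r=cv2.minAreaRect(q[:,:2].astype(np.float32)); print(n,name,len(q),"rect",r,"corners",cv2.boxPoints(r).ravel(),"z",np.percentile(q[:,2],[5,50,95]))
    rep("lid",(H>5)&(H<30)&(S>150)&(z>75)&(z<110)&(Y>100)&(Y<420)&(X>350)&(X<750))
    reg=(X>430)&(X<700)&(Y>-330)&(Y<-60)
    rep("blue",reg&(H>95)&(H<130)&(S>120)&(z<60)&(z>-10))
    rep("blade",reg&(S<70)&(V>120)&(z<40)&(z>-10)&(X<620)&(Y>-230))
    print(proj(n,[[500,0,0]]))
    c={"scene":(235,170,80,50),"top":(300,200,80,60)}[n]
    x,y,w,h=c; e=cv2.resize(im[y:y+h,x:x+w],None,fx=5,fy=5,interpolation=cv2.INTER_CUBIC)
    c2={"scene":(262,225,120,100),"top":(185,160,80,85)}[n]
    x,y,w,h=c2; e2=cv2.resize(im[y:y+h,x:x+w],(400,int(h*400/w)),interpolation=cv2.INTER_CUBIC)
    e=cv2.resize(e,(400,int(c[3]*5)))
    cv2.imwrite(f"pics/{n}c.png",np.vstack([e,e2])[:600] if False else np.hstack([cv2.copyMakeBorder(e,0,max(0,430-e.shape[0]),0,0,0),cv2.copyMakeBorder(e2,0,max(0,430-e2.shape[0]),0,0,0)]))
E
```

```text
scene lid 4257 rect ((602.0225830078125, 204.43576049804688), (201.9398651123047, 146.92433166503906), 7.585599422454834) corners [492.239 263.926 511.634 118.288 711.806 144.945 692.411 290.584] z [88.609 91.822 94.628]
scene blue 264 rect ((541.8433837890625, -217.59469604492188), (26.908252716064453, 107.87498474121094), 26.993606567382812) corners [ 505.373 -175.64   554.337 -271.763  578.314 -259.549  529.35  -163.427] z [ 6.91  21.997 26.262]
scene blade 246 rect ((501.63653564453125, -145.19119262695312), (53.668819427490234, 111.2159423828125), 29.07838249206543) corners [ 451.159 -109.634  505.21  -206.832  552.114 -180.748  498.063  -83.551] z [11.332 13.736 15.745]
[[307.967 225.694]]
top lid 2814 rect ((603.2933349609375, 205.0880889892578), (200.78370666503906, 144.29904174804688), 7.72337007522583) corners [494.116 263.091 513.508 120.101 712.471 147.085 693.078 290.075] z [87.174 91.989 96.623]
top blue 218 rect ((540.3504028320312, -221.16122436523438), (24.562606811523438, 107.56277465820312), 27.630891799926758) corners [ 504.527 -179.209  554.412 -274.505  576.173 -263.113  526.289 -167.818] z [19.097 23.591 28.253]
top blade 352 rect ((507.9600524902344, -159.9136962890625), (51.18398666381836, 141.65325927734375), 27.63333511352539) corners [ 452.437 -109.036  518.137 -234.531  563.483 -210.792  497.783  -85.296] z [ 7.255 13.374 18.574]
[[285.415 235.553]]
```

View pics/topc.png

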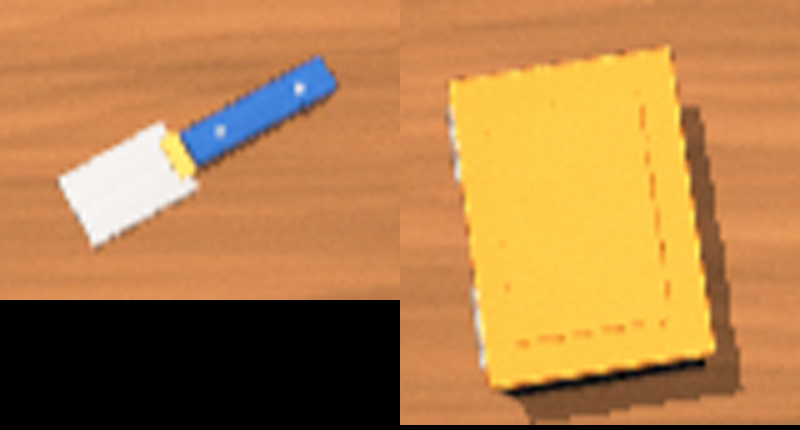

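View pics/scenec.png

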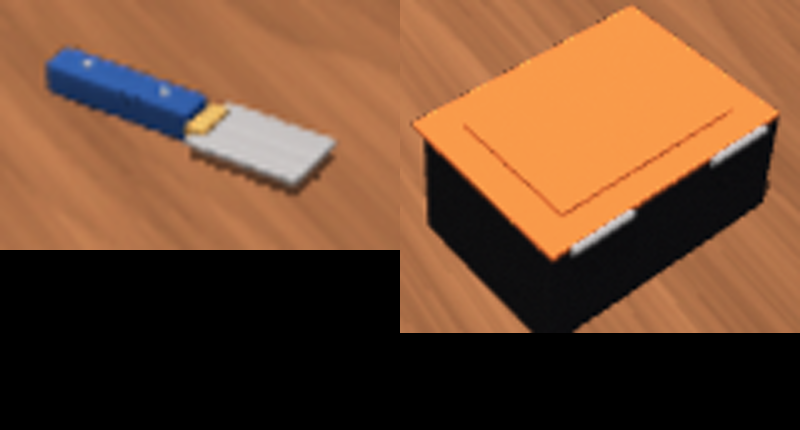

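The top crop puts the blade's edge corners at (312,235.6) and (319,249.4). The lid corners there are (195,176.6), (239,169.4), (248,230.4) and (203,237.6). The scene crop puts the edge corners at (294.4,206.6) and (302,198.6), and the lid corners at (308.5,303), (266,262), (331,227) and (375.4,259.5). I'll triangulate these.

```bash
python3 - <<'E'
from h import *
L=[tri(a,b) for a,b in [((308.5,303),(195,176.6)),((265.9,261.9),(239,169.4)),((331,226.8),(248,230.4)),((375.4,259.5),(203,237.6))]]
print(np.array(L),np.mean(L,0))
print(np.linalg.norm(L[0]-L[1]),np.linalg.norm(L[2]-L[1]))
S=np.array([tri((294.4,206.6),(312,235.6)),tri((302,198.6),(319,249.4))]);print("tip",S,S.mean(0))
# handle top far end corners
H=np.array([tri((235+68/5,170+47/5),(364.4,211.2)),tri((235+47/5,170+63/5),(364.4,211.2)),tri((235+47/5,170+63/5),(367.8,217.6)),tri((235+68/5,170+47/5),(367.8,217.6))]);print(H)
d=np.load("top0.npy");P=cloud("top",d);z=P[...,2];X=P[...,0];Y=P[...,1]
n=(z>25)&(z<200)&(X>350)&(X<800)&(abs(Y)<420)
k,l,s,c=cv2.connectedComponentsWithStats(n.astype(np.uint8))
for i in range(1,k):
    if s[i,4]>30: q=P[l==i];print(s[i],q.min(0),q.max(0))
m=(abs(z)<20)&(X>420)&(X<700)&(abs(Y)<300);print("bench z",np.median(z[m]))
E
```

```text
[[688.922 289.354  85.302]
 [709.373 146.713  87.657]
 [512.324 119.262  86.731]
 [492.378 261.817  85.551]] [600.749 204.286  86.311]
144.11895136591687 198.9539597992072
tip [[ 495.208  -87.361    9.751]
 [ 450.867 -110.924    7.947]] [473.038 -99.142   8.849]
[[ 566.606 -259.051   34.732]
 [ 573.329 -265.388   20.005]
 [ 559.191 -282.931    3.989]
 [ 552.355 -276.315   19.029]]
[294 149  21  25 411] [ 707.448 -100.509   25.027] [773.432 -33.171  97.352]
[327 150  19  21 212] [ 711.952 -198.877   25.006] [ 770.471 -142.946   85.127]
[371 160  26  24 435] [ 665.15  -350.268   25.177] [ 723.06 -292.36  175.2 ]
[ 194  169   54   70 2916] [494.515 121.801  25.605] [710.705 291.469 100.903]
[401 180  13  18 142] [ 616.268 -419.837   25.856] [ 670.516 -391.718   64.644]
[158 193   8  27 148] [559.771 401.065  25.216] [648.328 419.583  44.596]
[353 214  14   7  33] [ 544.946 -269.489   25.034] [ 564.94  -225.533   30.603]
bench z 0.4462197065728296
```

```bash
cat >> h.py <<'E'
EX=np.array([-.135,.991,0]);EX/=np.linalg.norm(EX)
CASE=np.array([601.3,211.5,0])
def down(xs,sgn):
    x=sgn*np.array([xs[0],xs[1],0])/np.hypot(xs[0],xs[1]);z=np.array([0,0,-1.]);return np.c_[x,np.cross(z,x),z]
def st(m=""):
    s=sensors.read_state();print(m,"t",round(s["t"],2),"pos",s["eef_pos"],"F",s["force"],"grip",round(s["grip_width"],1),round(s["grasp_force"],1));return s
def snap(n,name,crop=None,f=1):
    p,d=optics.grab_frame(n);np.save(name+".npy",d);cv2.imwrite(f"pics/{name}_full.png",p[:,:,::-1])
    if crop: x,y,w,h=crop;p=p[y:y+h,x:x+w]
    cv2.imwrite(f"pics/{name}.png",cv2.resize(p[:,:,::-1],None,fx=f,fy=f,interpolation=cv2.INTER_CUBIC))
SO=np.array([539.8,-221.5,0]);SX=np.array([-65,124,0])/140.
SX/=np.linalg.norm(SX)
E
python3 - <<'E'
from h import *
for sg in(1,-1):
    print(sg,[ctrl.solve_ik(p,down(x,sg)) for p,x in((SO+20*SX+[0,0,30],SX),(CASE-170*EX+[0,0,95],EX),(CASE-50*EX+[0,0,230],EX),(CASE+[0,0,250],np.array([EX[1],-EX[0],0])))])
    print([ctrl.solve_ik(CASE+[0,0,z],down(EX,sg)) for z in (60,250)])
E
```

```text
1 [array([-0.519,  0.477,  1.711, -0.   ,  0.953, -1.002]), array([-0.069,  0.479,  1.538, -0.   ,  1.125, -0.205]), array([ 0.123,  0.341,  1.428, -0.   ,  1.373, -0.013]), array([ 0.203,  0.342,  1.384, -0.   ,  1.415,  1.638])]
[array([ 0.203,  0.547,  1.519, -0.   ,  1.075,  0.067]), array([ 0.203,  0.342,  1.384, -0.   ,  1.415,  0.067])]
-1 [array([-0.519,  0.477,  1.711, -0.   ,  0.953,  2.14 ]), None, None, array([ 0.203,  0.342,  1.384, -0.   ,  1.415, -1.504])]
[None, None]
```

```bash
python3 - <<'E'
from h import *
R=down(SX,1);g=SO+20*SX
ctrl.gripper_to(60,40)
ctrl.move_ptp(g+[0,0,110],R)
print(ctrl.move_l(g+[0,0,31],vel=100,threshold=8)); st("down")
ctrl.gripper_to(10,60); s=st("grip"); np.save("grip.npy",s["eef_pos"])
ctrl.move_l(g+[0,0,140],vel=120); st("up")
R2=down(EX,1)
# tip 45 mm in front of the front face; tip is 120 ahead of TCP
ctrl.move_ptp(CASE-(65+45+120)*EX+[0,0,160],R2); st("pre")
snap("scene","s1",(200,120,190,140),4);snap("top","t1",(180,140,160,120),4)
E
```

```text
False
down t 3.36 pos [ 531.102 -204.168   31.576] F [-0.076 -0.257 -0.354] grip 60.3 0.0
grip t 3.77 pos [ 531.359 -204.24    32.056] F [0.441 0.23  3.713] grip 24.5 62.0
up t 4.83 pos [ 529.711 -203.347  138.889] F [-0.208  0.035 -1.691] grip 24.9 61.3
pre t 5.69 pos [631.563 -16.96  158.92 ] F [-0.341 -0.54  -2.006] grip 24.5 61.3
```

View pics/s1.png

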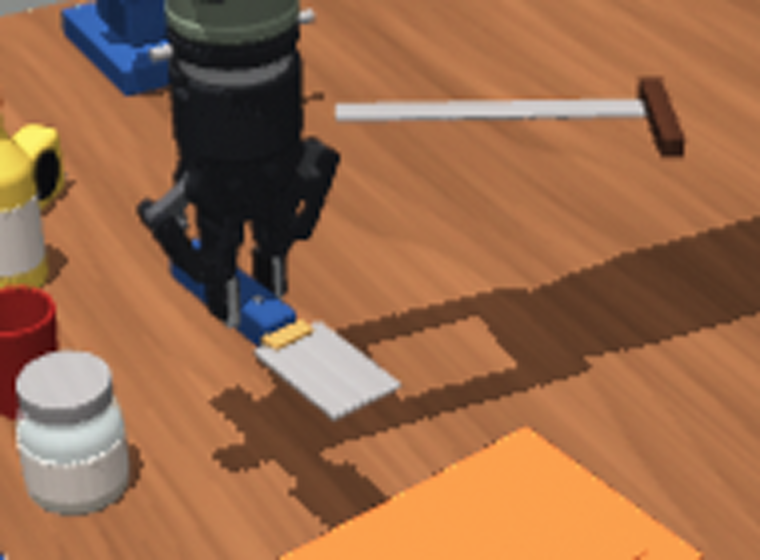

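View pics/t1.png

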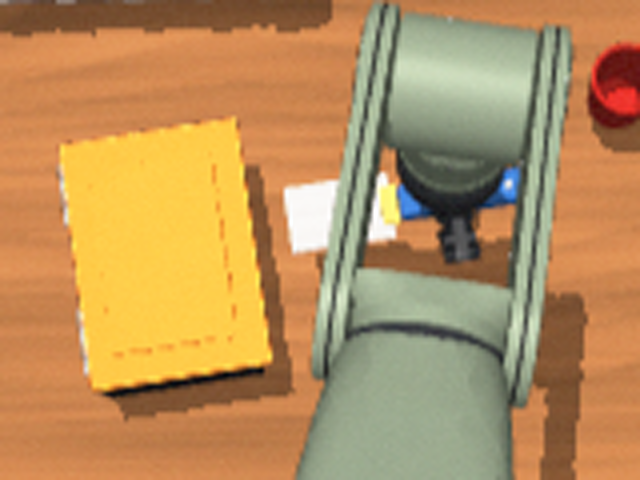

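The scene crop shows the scraper firmly held, with edge corners at (300,216) and (283.2,224.5). The top crop shows the same corners at (253.5,203) and (251,186.8). I'll compare the measured tip with the predicted one.

```bash
python3 - <<'E'
from h import *
S=np.array([tri((283.2,224.5),(251,186.8)),tri((300,216),(253.5,203))]);print(S,S.mean(0),"pred",np.array([631.56,-16.96,139])+120*EX)
for n,f in(("scene","s1"),("top","t1")):
    d=np.load(f+".npy");im=cv2.imread(f"pics/{f}_full.png");P=cloud(n,d)
    hs=cv2.cvtColor(im,cv2.COLOR_BGR2HSV);S_=hs[...,1];V=hs[...,2]
    m=(S_<60)&(V>120)&(P[...,2]>110)&(P[...,2]<165)&(P[...,0]>570)&(P[...,0]<670)&(P[...,1]>20)&(P[...,1]<125)
    q=P[m];r=cv2.minAreaRect(q[:,:2].astype(np.float32));print(n,len(q),cv2.boxPoints(r),"plane",np.linalg.lstsq(np.c_[(q-[615,102,0])[:,:2],np.ones(len(q))],q[:,2],rcond=None)[0])
E
```

```text
[[641.096 105.188 137.603]
 [590.935  97.887 137.417]] [616.015 101.538 137.51 ] pred [615.362 101.942 139.   ]
scene 423 [[590.942 100.934]
 [602.406  17.012]
 [654.467  24.124]
 [643.002 108.046]] plane [ -0.003  -0.003 140.403]
top 230 [[592.856  99.523]
 [603.608  21.079]
 [653.676  27.942]
 [642.924 106.386]] plane [ -0.009  -0.001 140.952]
```

```bash
python3 - <<'E'
from h import *
off=-120*EX+[0,0,19]
def tip(x,z): return CASE+x*EX+[0,0,z]+off
ctrl.move_l(tip(-110,78.5),vel=120); st("low")
print(ctrl.move_l(tip(-49,78.5),vel=60,threshold=6)); st("in")
r=114
for th in np.r_[0.0,0.12,0.3:1.76:0.18,1.76]:
    ctrl.move_l(tip(65-r*np.cos(th),85+r*np.sin(th)),vel=90)
    s=st(f"{th:.2f}")
    if np.linalg.norm(s["force"])>20: print("STOP");break
snap("scene","s2");snap("top","t2")
E
```

```text
low t 6.46 pos [632.745 -16.81   97.864] F [ 1.023  0.377 -1.346] grip 24.5 61.3
False
in t 7.62 pos [624.215  43.677  97.509] F [ 0.583 -0.184 -1.987] grip 24.5 61.3
0.00 t 7.88 pos [624.54   43.596 104.626] F [ 0.385 -0.773 -1.677] grip 24.8 61.2
0.12 t 8.18 pos [624.841  44.831 118.843] F [ 0.129 -0.344 -2.766] grip 24.4 61.2
0.30 t 8.55 pos [624.236  49.402 139.059] F [ 0.53   0.156 -1.346] grip 24.5 61.2
0.48 t 8.93 pos [623.048  57.251 157.858] F [ 0.819 -0.351 -2.121] grip 24.1 61.2
0.66 t 9.3 pos [621.437  68.364 175.006] F [ 0.532 -0.697 -1.953] grip 24.5 61.2
0.84 t 9.68 pos [619.44   82.314 189.875] F [ 0.433  0.195 -1.372] grip 24.2 61.2
1.02 t 10.05 pos [617.094  98.698 201.924] F [-0.057 -1.249 -0.261] grip 24.4 61.2
1.20 t 10.43 pos [614.439 116.941 210.789] F [-0.316 -0.261 -1.215] grip 24.7 61.2
1.38 t 10.8 pos [611.631 136.464 216.22 ] F [-0.058  0.13  -1.656] grip 24.4 61.3
1.56 t 11.18 pos [608.745 156.649 218.053] F [ 1.099 -1.204 -1.323] grip 24.7 61.3
1.74 t 11.55 pos [605.862 176.84  216.146] F [-0.115 -0.032 -1.234] grip 24.5 61.3
1.76 t 11.8 pos [605.83  178.211 215.951] F [-0.62   0.471 -1.801] grip 24.8 61.3
```

View pics/s2.png

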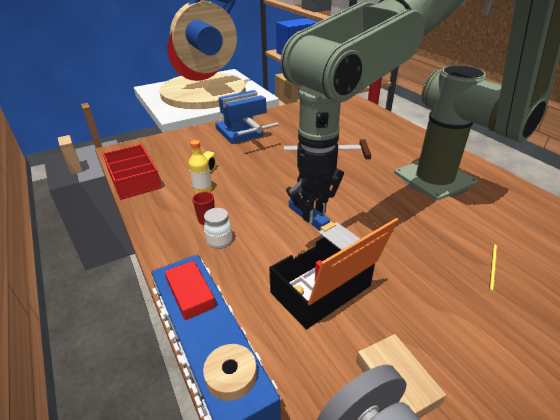

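The scene view shows the lid leaning back past upright, with its top edge running from (310,300) to (395,222). The blade is against its inner face and the tray's red handle shows at (319,268). Next I'll withdraw and lay the scraper down.

```bash
python3 - <<'E'
from h import *
p=sensors.read_state()["eef_pos"]
ctrl.move_l(p-140*EX,vel=180)
g=SO+20*SX
ctrl.move_ptp(g+[0,0,120],down(SX,1))
ctrl.move_l(g+[0,0,42],vel=120)
print(ctrl.move_l(g+[0,0,30],vel=20,threshold=4)); st("placed")
ctrl.gripper_to(45); st("open")
ctrl.move_l(g+[0,0,150],vel=150)
ctrl.move_ptp([420,-100,300],down(EX,1)); st()
snap("scene","s3",(180,160,220,165),3.6);snap("top","t3",(180,140,200,120),4)
E
```

```text
True
placed t 15.22 pos [ 530.686 -203.922   32.075] F [ 0.11  -0.221  4.224] grip 24.9 61.9
open t 15.55 pos [ 529.23  -203.056   30.635] F [-0.167  0.744 -1.504] grip 44.8 0.0
 t 17.35 pos [ 419.929 -100.143  298.811] F [0.651 0.014 0.372] grip 45.2 0.0
```

View pics/s3.png

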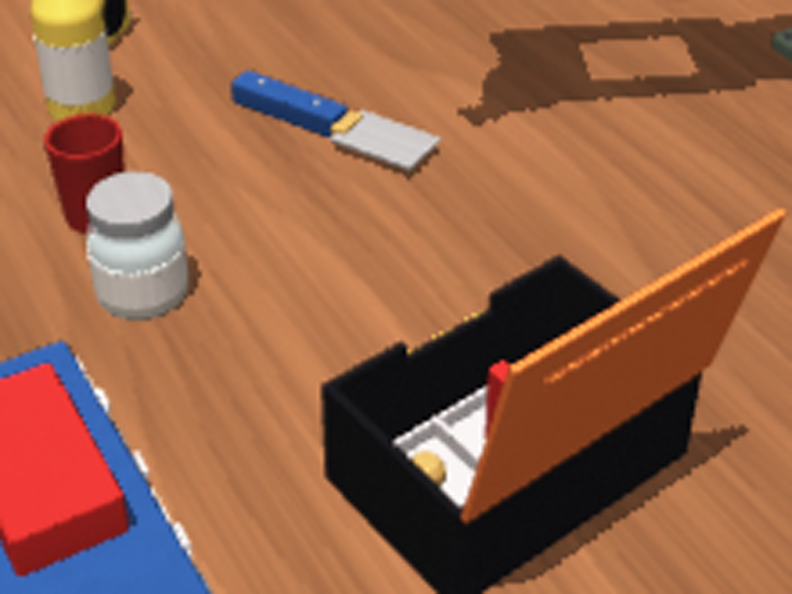

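View pics/t3.png

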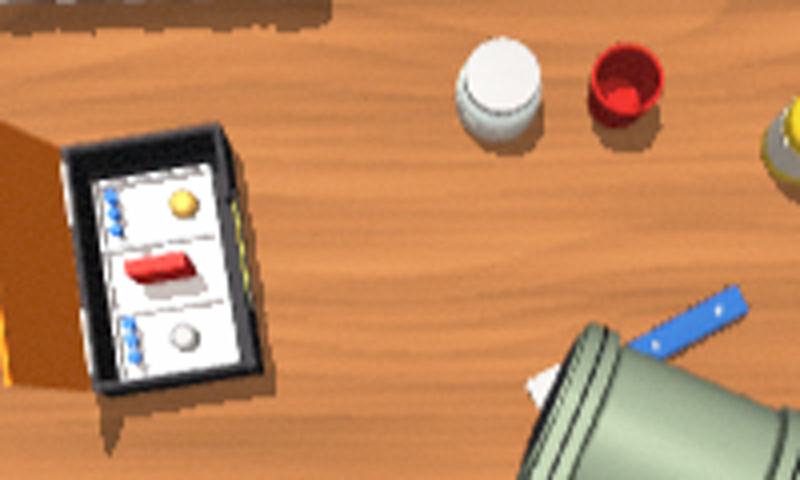

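The scene crop shows the lid leaning back, the scraper flat on the bench at (335,120), and the handle's top corner at (500,365). The top crop shows the red handle at (160,267) and the collets at (183,204) and (185,337), with both compartments intact.

```bash
python3 - <<'E'
from h import *
for n,f in(("top","t3"),("scene","s3")):
    d=np.load(f+".npy");im=cv2.imread(f"pics/{f}_full.png");P=cloud(n,d);x=P[...,0];y=P[...,1];z=P[...,2]
    hs=cv2.cvtColor(im,cv2.COLOR_BGR2HSV).astype(int);H,S,V=hs[...,0],hs[...,1],hs[...,2]
    red=((H<5)|(H>174))&(S>130)&(x>550)&(x<660)&(y>150)&(y<260)&(z>0)&(z<100)
    q=P[red];print(n,len(q),"z",np.sort(q[:,2])[::12])
    q=q[q[:,2]>66];
    if len(q)>4: print("top",len(q),q.mean(0),cv2.minAreaRect(q[:,:2].astype(np.float32)))
    w=(S<40)&(V>150)&(z>0)&(z<45)&(x>500)&(x<700)&(y>140)&(y<290)
    q=P[w];
    if len(q)>9: print("tray",len(q),cv2.minAreaRect(q[:,:2].astype(np.float32)),np.percentile(q[:,2],[5,50,95]))
    o=(H>3)&(H<22)&(S>150)&(z>105)&(y>255)&(y<380)&(x>480)&(x<720)
    q=P[o]; u=(q-CASE)@EX-65; a=np.linalg.lstsq(np.c_[q[:,2]-85,np.ones(len(q))],u,rcond=None)[0]; print("lid",len(q),a,"ang",np.pi/2+np.arctan(a[0]))
    if n=="top":
        vv,uu=np.nonzero(red&(z>60));print(uu.min(),uu.max(),vv.min(),vv.max())
        # image-based: project expected handle top corners for the candidate pose
        ey=np.array([-EX[1],EX[0],0])
        c=CASE+[0,0,75];print(proj("top",[c+25*EX*a+7*ey*b for a in(-1,1) for b in(-1,1)]))
        print("scene px",proj("scene",[c+25*EX+7*s*ey for s in(-1,1)]), "tri",tri((318.9,261.4),(180+125/4,140+259/4)))
E
```

```text
top 90 z [12.522 31.045 47.239 57.977 71.624 74.53  76.064 78.034]
top 49 [595.239 214.33   74.608] ((595.4306030273438, 214.1792449951172), (9.950530052185059, 47.81226348876953), 9.317935943603516)
tray 1226 ((597.9412231445312, 214.7681884765625), (167.53961181640625, 99.9149398803711), 8.218828201293945) [ 4.307  9.512 24.827]
lid 1235 [ 0.216 -0.124] ang 1.7838541567486434
211 226 203 208
[[226.741 200.481]
 [227.339 204.722]
 [211.37  202.872]
 [211.945 207.119]]
scene px [[327.177 274.319]
 [331.87  271.45 ]] tri [605.131 225.241 102.726]
scene 59 z [20.507 48.539 62.72  71.045 74.672]
top 31 [602.618 197.117  72.931] ((599.7691650390625, 197.91900634765625), (14.662734031677246, 13.540852546691895), 3.9028635025024414)
tray 290 ((619.7265014648438, 190.95140075683594), (74.95885467529297, 57.12430953979492), 17.15428352355957) [ 6.666  9.171 24.081]
lid 2328 [0.181 9.011] ang 1.7498522976561381
```

```bash
python3 - <<'E'
from h import *
a=np.radians(8.3);R=down(np.array([-np.sin(a),np.cos(a),0]),1)
g=np.array([596.8,214.2,0])
ctrl.gripper_to(48,40)
ctrl.move_ptp(g+[0,0,255],R); st()
print(ctrl.move_l(g+[0,0,70],vel=100,threshold=6)); st("at handle")
ctrl.gripper_to(5,80); s=st("grip")
b=s["eef_pos"]
print(ctrl.move_l(g+[0,0,95],vel=50)); st("lifted 25")
ctrl.move_l(g+[0,0,b[2]+163],vel=60); ctrl.hold(.8); st("top")
print("lift",sensors.read_state()["eef_pos"][2]-b[2])
p,_=optics.grab_frame("scene");q,_=optics.grab_frame("top")
snap("scene","s4",(230,160,170,170),3.4);snap("top","t4",(170,130,130,110),4)
A=cv2.imread("pics/s4.png");B=cv2.imread("pics/t4.png")
A=cv2.resize(A,(400,400));B=cv2.resize(B,(400,int(400*110/130)));B=cv2.copyMakeBorder(B,0,400-B.shape[0],0,0,0)
cv2.imwrite("pics/c4.png",np.hstack([A,B]))
E
```

```text
t 19.02 pos [596.988 213.025 255.437] F [-0.371  0.16   0.922] grip 48.3 0.0
False
at handle t 21.02 pos [597.345 214.313  70.756] F [ 0.185 -0.315 -0.401] grip 47.6 0.0
grip t 21.43 pos [597.034 214.245  70.495] F [-0.9    0.43   3.334] grip 12.4 79.0
False
lifted 25 t 22.08 pos [596.781 214.182  95.145] F [-0.192 -0.971 -2.699] grip 12.8 77.9
top t 25.34 pos [596.794 214.223 233.515] F [-0.999 -0.466 -3.113] grip 12.9 77.9
lift 163.02035199380987
```

View pics/c4.png

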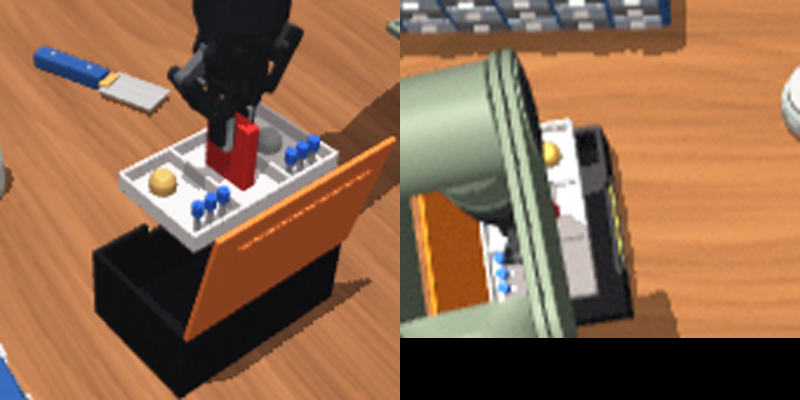

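The tray hangs over the case with both collets in it: brass at (163,182) and steel at (268,137). The lid stands open behind it. I'll check the level and the gap to the lid.

```bash
python3 - <<'E'
from h import *
d=np.load("s4.npy");im=cv2.imread("pics/s4_full.png");P=cloud("scene",d);z=P[...,2]
hs=cv2.cvtColor(im,cv2.COLOR_BGR2HSV).astype(int);H,S,V=hs[...,0],hs[...,1],hs[...,2]
w=(S<45)&(V>110)&(z>150)&(z<200)&(np.linalg.norm(P[...,:2]-[597,214],axis=-1)<110)
q=P[w];ey=np.array([-EX[1],EX[0],0]);u=(q-CASE)@EX;v=(q-CASE)@ey
print(len(q),"u",u.min(),u.max(),"v",v.min(),v.max())
for i in(-80,80):
    for j in(-45,45):
        m=(abs(v-i)<12)&(abs(u-j)<10)
        if m.sum(): print(i,j,m.sum(),"z top",np.percentile(q[m,2],[10,50,90]))
o=(H>3)&(H<22)&(S>150)&(z>105)&(P[...,1]>255)&(P[...,1]<380)&(P[...,0]>480)&(P[...,0]<720)
l=P[o];ul=(l-CASE)@EX;a=np.linalg.lstsq(np.c_[l[:,2]-85,np.ones(len(l))],ul-65,rcond=None)[0];print("lid",np.pi/2+np.arctan(a[0]),"u at z170 (outer face)",65+a[0]*85+a[1]); s=st();print(s["eef_rot"][:,2])
E
```

```text
2073 u -46.41839662825631 56.332919349584294 v -84.22070771934918 88.34454322199302
-80 -45 38 z top [173.401 180.826 185.979]
-80 45 94 z top [171.085 179.371 186.077]
80 -45 30 z top [170.603 174.467 184.62 ]
80 45 89 z top [171.703 179.57  186.07 ]
lid 1.7526701747031468 u at z170 (outer face) 89.36869930162044
 t 25.54 pos [596.807 214.215 233.508] F [-0.783  0.259 -3.168] grip 13.2 77.9
[ 0.  0. -1.]
```

```bash
python3 -c "
from plant import ctrl
print(ctrl.finish_job())"
```

```text
the job is handed in; nothing more can be done
None
```

I handed the job in at about 25.5 s: the lid was levered open with the scraper blade and stands by itself at about 1.75 rad. The scraper lies flat on the bench, and the tray with both collets is held level, about 83 mm above the case rim and clear of case and lid.

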